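Take down the jar tower onto the colour-coded pads

TASK

The powder jars must not be left stacked: take the tower apart and stand each container upright and centred on the round pad whose ring has the colour of its lid or cap - black, white, red and blue. Set them down gently instead of dropping them, let none of them tip over, and leave the dropper bottle and the roll of tape where they are.

Things in the scene. Friction and masses are not known exactly. Their poses are not given: they have to be found in the camera images.
- amber_jar_center (a point): Amber (brown) powder jar with a black ribbed lid, at the bottom of the stack: an upright cylinder 58 mm in diameter (lid 56 mm) and 78 mm high, about 0.31 kg. The point is its centre, 39 mm above its underside; z is up along the jar's axis. Belongs on the pad with the black ring.
- white_jar_center (a point): White powder jar with a white lid, standing on the amber jar: cylinder 50 mm in diameter (lid 48 mm) and 62 mm high, about 0.22 kg. The point is its centre, 31 mm above its underside; z is up along its axis. Belongs on the pad with the white ring.
- red_jar_center (a point): Small pale jar with a red lid, standing on the white jar: cylinder 42 mm in diameter (lid 41 mm) and 55 mm high, about 0.14 kg. The point is its centre, 27.5 mm above its underside; z is up along its axis. Belongs on the pad with the red ring.
- vial_center (a point): Little amber sample vial with a blue cap, standing on the red lid at the top of the stack (which is not quite straight: each thing sits up to 10 mm off the axis of the one below; the stack is 239 mm high): cylinder 17 mm in diameter and 44 mm high, light. The point is its centre, 22 mm above its underside; z is up along its axis. Belongs on the pad with the blue ring.
- dropper_bottle_center (a point): Bystander: amber dropper bottle with a black pipette top, 33 mm in diameter and 102 mm high, standing loose on the worktop. The point is half-way up; z is up. Not to be disturbed.
- tape_center (a point): Bystander: roll of blue masking tape, 85 mm in diameter, 19 mm high, lying loose on the worktop. The point is the centre of the roll, half-way up; z is up. Not to be disturbed.
- black_pad_top (a point): Round grey stand pad, 80 mm in diameter and 4 mm high, fixed to the worktop, with a black ring (76 mm outside, 61 mm inside) inlaid flush in its flat top. The point is the centre of its top face; z is up.
- white_pad_top (a point): Round grey stand pad, 80 mm in diameter and 4 mm high, fixed to the worktop, with a white ring (76 mm outside, 61 mm inside) inlaid flush in its flat top. The point is the centre of its top face; z is up.
- red_pad_top (a point): Round grey stand pad, 80 mm in diameter and 4 mm high, fixed to the worktop, with a red ring (76 mm outside, 61 mm inside) inlaid flush in its flat top. The point is the centre of its top face; z is up.
- blue_pad_top (a point): Round grey stand pad, 80 mm in diameter and 4 mm high, fixed to the worktop, with a blue ring (76 mm outside, 61 mm inside) inlaid flush in its flat top. The point is the centre of its top face; z is up.
Things that resemble listed ones, but are neither listed nor needed, are in the scene too. Leave any green look-alike of the part that bears red_jar_center alone. Of the things that look like the part that bears white_jar_center, the larger one is meant.

How it is judged (in metres and radians):
At the end, for the whole second after the job is handed in: Each container stands released, upright (within 0.1 rad) and at rest on top of the pad of its colour - amber jar on black, white jar on white, red-lidded jar on red, blue-capped vial on blue - with its axis within 12 mm of the pad's centre and its underside within 5 mm of the pad's top face (horizontal distance between amber_jar_center and black_pad_top below 0.012 m and z of amber_jar_center in the frame of black_pad_top between 0.034 and 0.044 m and angle between each of amber_jar_center, white_jar_center, red_jar_center, vial_center's own z axis and vertical below 0.1 rad and linear speed of each of amber_jar, white_jar, red_jar, vial below 0.02 m/s and contact force between the fingers and amber_jar below 0.1 N and horizontal distance between white_jar_center and white_pad_top below 0.012 m and z of white_jar_center in the frame of white_pad_top between 0.026 and 0.036 m and contact force between the fingers and white_jar below 0.1 N and horizontal distance between red_jar_center and red_pad_top below 0.012 m and z of red_jar_center in the frame of red_pad_top between 0.0225 and 0.0325 m and contact force between the fingers and red_jar below 0.1 N and horizontal distance between vial_center and blue_pad_top below 0.012 m and z of vial_center in the frame of blue_pad_top between 0.017 and 0.027 m and contact force between the fingers and vial below 0.1 N); the robot touches nothing.
It fails at once if a container tips over (leans by more than 0.6 rad) (angle between any of amber_jar_center, white_jar_center, red_jar_center, vial_center's own z axis and vertical above 0.6 rad).
It fails at once if a container is dropped (falls freely, out of the fingers, faster than 0.7 m/s: a drop of more than about 25 mm) ((linear speed of amber_jar above 0.7 m/s and contact force between the fingers and amber_jar below 0.05 N) or (linear speed of white_jar above 0.7 m/s and contact force between the fingers and white_jar below 0.05 N) or (linear speed of red_jar above 0.7 m/s and contact force between the fingers and red_jar below 0.05 N) or (linear speed of vial above 0.7 m/s and contact force between the fingers and vial below 0.05 N)).
It fails at once if the dropper bottle or the roll of tape is pushed more than 20 mm away, or the bottle leans by more than 0.5 rad (distance of any of dropper_bottle_center, tape_center from where it was at the start of the episode above 0.02 m or angle between dropper_bottle_center's own z axis and vertical above 0.5 rad).
It also fails if it takes over 104 s, if anything falls off the work surface, if the arm or the gripper's body presses on something with over 40 N, if the wrist force passes 120 N, or if a joint passes its speed limit or range.

ROBOT

A 7-joint arm with a two-finger parallel gripper is mounted at the origin on a cart in front of the work surface, level with it; the furniture and walls round the work are solid. World frame = base frame: x ahead of the robot, y to its left, z up, the work surface at z = 0. Lengths are in m, angles in degrees, forces in N, time in s.
With the tool pointing down it reaches from about 0.4 to 0.85 m from the base axis. Payload 10.4 kg.
Tool frame: the origin (TCP) lies midway between the tips of the shut fingers; the grasp point (between the pads) lies 19 mm behind it; x points along the fingers, z is the direction in which the jaws open and shut, and the axes are right-handed (so a half turn about x gives the same grasp; the last joint's range is limited). The gripper opens to 85 mm and grips with 20 to 120 N. Pads are 22 mm wide; open, the fingers measure 114 mm over their backs; the gripper's body (76 mm by 85 mm) begins 54 mm behind the grasp point. The pads swing forward as they close: fully open they stand 13 mm farther back than shut.
Start: joints at [-72.8, 19.034, -3.707, 83.658, 1.238, 77.344, -5.071], TCP at [0.198, 0.593, 0.231] pointing down, gripper open.
Joint ranges: [-148.97, 148.97], [-28.65, 121.19], [-84.17, 76.75], [9.2, 138.47], [-72.65, 252.65], [3.7, 117.97], [-149.18, 149.18]. Speed limits (degrees/s): [127.2, 127.2, 159.86, 159.86, 180, 180, 180].

INTERFACE

Orientations are given as a 3x3 rotation matrix whose columns are the frame's x, y, z axes.
In Python, from workcell import monitor, vision, workorder, models gives the robot as it stands.
- The arm moves only by the shell command python3 -m jog 'ROWS' [OPENING]. ROWS is JSON, a list of rows, each a list of 4 numbers: the shift along the tool's x, y, z in cm, then the turn about the tool's x in degrees. In form: [[tx, ty, tz, roll], ...]. A call has 1 to 12 rows; each row is the pose to reach, as a shift and turn from the pose measured when the call began, along the tool's axes at that moment; what a row does not reach only later rows make up. A row lasts 1/10 s, in which the tool goes at most 50 mm and 8.59 degrees, less where a joint would pass 70% of its speed; a pose out of reach is approached as far as the arm can. A call with a gripper value outside its range is refused whole. OPENING is the gripper command: -1 is shut, 1 is fully open, values between are in proportion, set as the call begins (- or left out, the last holds). The fingers move at their own pace and stop on an object; the grip force is fixed at half the most. Time passes only in rows, so rows that repeat a pose let the fingers close. It gives the time, the measured TCP pose, the force and the opening at its end, in the units of the state.
- monitor.get_state(): the state, without advancing time (a new reading comes with each control period).
- vision.camera(name): name is "side" or "top" or "wrist"; returns a dict with "color" (420x560x3 uint8, red, green, blue), "range_z" (420x560 float32, m along the optical axis (not along the pixel's ray), 0 where there is no reading), "vertical_fov" (degrees; the focal length in pixels is half the picture's height over the tangent of half this angle, whatever the lens; pixels are square), "cx", "cy" (the principal point, pixels), "dist_coeffs" ([k1, k2, p1, p2, k3] as OpenCV has them; the pictures are not rectified), "extrinsics" (4x4, takes a point from world to camera coordinates). Camera axes: x right, y down, z forward; pixel columns grow to the right and rows downward; lengths in m; the calibration is good to about 2 mm. A picture is of the moment at which its call begins.
- workorder.finish_job(): hands the job in, once; it reports no verdict.
Trained networks look in the newest picture that a camera, given by its name, has taken for a name from the list of things; names that differ only in an ending like _2 or _b are one class to them, and where a whole thing is asked for, a point or a joint stands for the part that bears it (a point fixed in the world has none). Each returns a list of dicts, best first, with "score" (0 to 1); they miss things now and then, are a little off and sometimes report something else, mostly with a low value. They report only what shows in the picture. A call takes as long as a camera call. They do not tell look-alikes from the thing itself.
- models.look_for(target, camera): "box" ([left, top, right, bottom] in pixels, round what is visible of it).
- models.masks_of(target, camera): "region" (420x560 bool, what is visible of it) and "box" ([left, top, right, bottom] in pixels, round what is visible of it).
- models.tip_of(target, camera): "location" ([row, column] in pixels: a listed point, or the origin of a listed thing).
The state is a dict: "t": time; "joints": joint angles; "qd": joint speeds; "effort": joint torques, N m; "ee_pos": TCP position; "orientation": TCP orientation; "contact_force": force on the tool from outside, world axes, zero at the start; "torque": the same for the moment, N m; "finger_gap": finger opening in m.
Only numpy, scipy, OpenCV 4.12 (cv2) and the standard library are available. Lean on these libraries where they do the work, as an engineer would, in place of code of your own. Each camera call takes 0.05 s, during which the arm holds its last target. There are 200 camera calls.

## Working session

There is one attempt and no reset: what is moved stays moved. The work goes in short steps, Python scripts to look and compute and a shell command to move; the robot and the scene stay as the last step left them, time stands still between calls to the robot, and variables do not carry over. Pictures are saved under pics/ and viewed, about 12 in all and at most 16, crops included, and the job is handed in when it is done.

```bash
mkdir -p pics; ls
python3 - <<'E'
from workcell import monitor, vision
import cv2,numpy as np
s=monitor.get_state()
for k in ("t","joints","ee_pos","orientation","contact_force","finger_gap"): print(k,s[k])
ims=[]
for n in ("side","top"):
    c=vision.camera(n); print(n,c["vertical_fov"],c["cx"],c["cy"],c["dist_coeffs"]); print(np.round(c["extrinsics"],3).tolist())
    cv2.imwrite(f"pics/{n}0.png",c["color"][:,:,::-1])
E
```

```text
pics
t 0.0
joints [-72.79882657  19.07043857  -3.7060218   83.704184     1.23721295
  77.343075    -5.07056927]
ee_pos [0.19817278 0.59237088 0.2305478 ]
orientation [[-3.71993680e-04 -9.48346791e-01  3.17235286e-01]
 [-1.30725447e-03  3.17235498e-01  9.48345892e-01]
 [-9.99999076e-01 -6.19285660e-05 -1.35774018e-03]]
contact_force [ 1.38460008 -0.21817171  0.33303879]
finger_gap 0.08568371844853996
side 55.45907341466641 279.02282494066225 207.72420596932704 [0.0087078 0.        0.        0.        0.       ]
[[0.806, -0.592, 0.009, -0.499], [-0.306, -0.429, -0.85, 0.3], [0.507, 0.682, -0.527, 0.646], [0.0, 0.0, 0.0, 1.0]]
top 45.496355102828836 274.23681665018364 208.5947864010783 [-0.16717209  0.          0.          0.          0.        ]
[[0.002, -1.0, -0.012, 0.007], [-0.992, -0.0, -0.123, 0.602], [0.123, 0.012, -0.992, 1.049], [0.0, 0.0, 0.0, 1.0]]
```

View pics/side0.png

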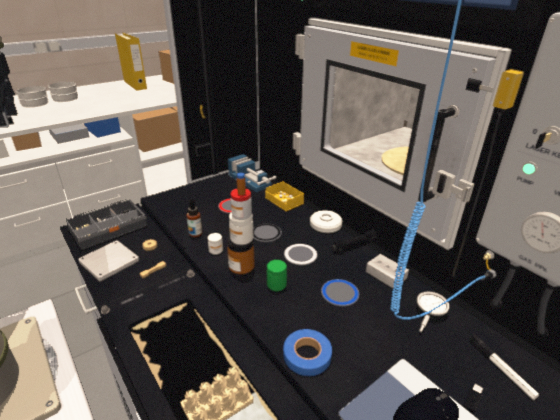

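View pics/top0.png

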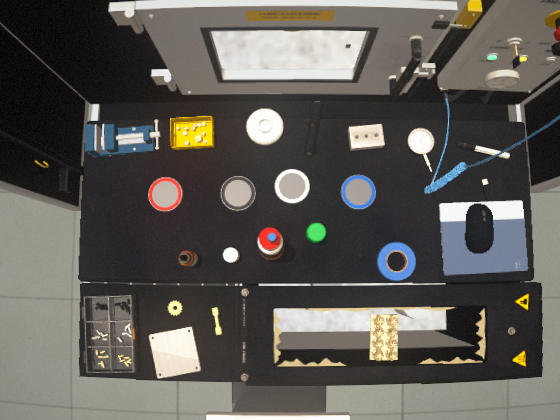

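Candidates: the red-lidded jar is in the tower (top view 270,240), and its look-alike is the green jar (316,232). The white jar is in the tower, and its look-alike is the smaller white jar (231,255). The dropper bottle is at (187,258) and the tape at (397,261). The targets are the tower parts at side view x≈240, y 180-275. I'll measure them now and crop in on the choice.

```bash
cat > h.py <<'E'
from workcell import monitor, vision, models
import cv2,numpy as np
from scipy.optimize import least_squares
def K(c):
    f=c["color"].shape[0]/2/np.tan(np.radians(c["vertical_fov"]/2)); return np.array([[f,0,c["cx"]],[0,f,c["cy"]],[0,0,1.]])
def norm(c,uv): return cv2.undistortPoints(np.float64(uv).reshape(-1,1,2),K(c),np.float64(c["dist_coeffs"])).reshape(-1,2)
def cloud(c,mask):
    v,u=np.nonzero(mask&(c["range_z"]>0)); n=norm(c,np.c_[u,v]); z=c["range_z"][v,u].astype(float)
    p=np.c_[n*z[:,None],z]; E=np.array(c["extrinsics"]); return (p-E[:3,3])@E[:3,:3]
def onplane(c,uv,z):
    n=norm(c,uv); E=np.array(c["extrinsics"]); R,t=E[:3,:3],E[:3,3]; o=-R.T@t; d=np.c_[n,np.ones(len(n))]@R
    return o+d*((z-o[2])/d[:,2])[:,None]
def project(c,P):
    E=np.array(c["extrinsics"]); return cv2.projectPoints(np.float64(P).reshape(-1,3),cv2.Rodrigues(E[:3,:3])[0],E[:3,3],K(c),np.float64(c["dist_coeffs"]))[0].reshape(-1,2)
def circ(p,r):
    f=lambda x:np.hypot(p[:,0]-x[0],p[:,1]-x[1])-r
    s=least_squares(f,p[:,:2].mean(0)+[.02,0],loss="soft_l1",f_scale=.002); return s.x,np.sqrt(np.mean(np.minimum(abs(f(s.x)),.01)**2))
E
cat > m.py <<'E'
from h import *
C={n:vision.camera(n) for n in ("side","top")}
R=dict(amber_jar=29,white_jar=25,red_jar=21,vial=8.5,dropper_bottle=16.5,tape=42.5)
for k,r in R.items():
  for n,c in C.items():
    for m in models.masks_of(k+"_center",n)[:3]:
        p=cloud(c,m["region"])
        if len(p)<8: continue
        lo,hi=np.percentile(p[:,2],[3,97]); top=p[p[:,2]>hi-.004]
        w=p[(p[:,2]>lo+.004)&(p[:,2]<hi-.004)]
        fit=circ(w,r/1000) if len(w)>8 and n=="side" else None
        print(k,n,round(m["score"],2),np.round(m["box"]),"z",round(lo,3),round(hi,3),"topmean",top.mean(0).round(4),"fit",fit and (fit[0].round(4),round(fit[1],4)))
for k in ("black","white","red","blue"):
  for n,c in C.items():
    for m in models.tip_of(k+"_pad_top",n)[:2]:
        l=m["location"]; print(k,n,round(m["score"],2),np.round(l,1),onplane(c,[[l[1],l[0]]],.004).round(4))
E
python3 m.py
python3 - <<'E'
from h import *
a=cv2.imread("pics/side0.png")[165:300,150:330]; b=cv2.imread("pics/top0.png")[160:295,140:420]
cv2.imwrite("pics/crop1.png",np.hstack([cv2.resize(a,None,fx=2.1,fy=2.1,interpolation=2)[:280],cv2.resize(b,(420,203))[:0].reshape(0,420,3) if 0 else cv2.copyMakeBorder(cv2.resize(b,(420,203),interpolation=2),0,77,0,0,0)]) )
E
```

```text
amber_jar side 0.65 [227. 240. 257. 273.] z 0.006 0.078 topmean [0.5095 0.001  0.0771] fit (array([0.5234, 0.0142]), np.float64(0.0012))
amber_jar side 0.37 [229. 189. 254. 220.] z 0.144 0.195 topmean [0.525  0.007  0.1937] fit (array([0.534 , 0.0215]), np.float64(0.002))
amber_jar top 0.72 [261. 242. 286. 260.] z -0.001 0.124 topmean [ 0.514  -0.0031  0.1274] fit None
white_jar side 0.83 [230. 216. 255. 245.] z 0.083 0.14 topmean [0.5181 0.0009 0.1387] fit (array([0.5275, 0.0139]), np.float64(0.0012))
white_jar side 0.75 [207. 232. 223. 252.] z 0.002 0.042 topmean [0.5032 0.0989 0.0406] fit (array([0.5084, 0.1096]), np.float64(0.0018))
white_jar side 0.61 [232. 188. 252. 219.] z 0.145 0.195 topmean [0.5242 0.0062 0.1938] fit (array([0.532 , 0.0175]), np.float64(0.0016))
white_jar top 0.67 [224. 245. 239. 262.] z 0.012 0.044 topmean [0.5019 0.1019 0.0417] fit None
red_jar side 0.88 [270. 261. 288. 290.] z 0.006 0.056 topmean [ 0.5503 -0.0862  0.0548] fit (array([ 0.5525, -0.0831]), np.float64(0.0011))
red_jar top 0.74 [306. 224. 327. 241.] z 0.021 0.059 topmean [ 0.5512 -0.0817  0.05
[... 720 characters left out ...]
top 0.69 [180. 253. 198. 268.] z 0.026 0.101 topmean [0.4938 0.1951 0.0999] fit None
tape side 0.93 [286. 330. 330. 377.] z 0.003 0.022 topmean [ 0.4875 -0.2647  0.0197] fit (array([ 0.4887, -0.2633]), np.float64(0.0061))
tape top 0.66 [375. 242. 417. 279.] z 0.003 0.023 topmean [ 0.4872 -0.2608  0.0206] fit None
black side 0.94 [232.9 268.1] [[0.6446 0.081  0.004 ]]
black top 0.94 [195.3 236.7] [[0.6363 0.0926 0.004 ]]
white side 0.89 [251.5 298.8] [[ 0.6604 -0.0252  0.004 ]]
white top 0.92 [186.8 291.1] [[ 0.6555 -0.0297  0.004 ]]
red side 0.72 [207.4 232.9] [[0.6349 0.2408 0.004 ]]
red top 0.93 [194.4 163.8] [[0.6386 0.2588 0.004 ]]
blue side 0.66 [292.5 340.4] [[ 0.6443 -0.1855  0.004 ]]
```

View pics/crop1.png

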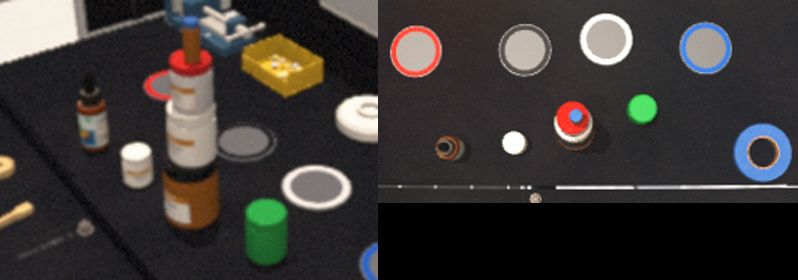

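The crop confirms the choice. The vial, red, white and amber parts are stacked in the tower, and the green and small white jars are separate look-alikes. Next I'll refine the tower parts and pads by colour.

```bash
cat > p.py <<'E'
from h import *
c=vision.camera("top"); s=vision.camera("side")
def hsv(c): return cv2.cvtColor(cv2.cvtColor(c["color"],cv2.COLOR_RGB2BGR),cv2.COLOR_BGR2HSV)
# pads: fit grey inner disc (61 mm) by points
for n,cam,guess in (("top",c,0),("side",s,0)):
  h=hsv(cam); u,v=np.meshgrid(np.arange(560),np.arange(420)); W=onplane(cam,np.c_[u.ravel(),v.ravel()],.004)[:,:2].reshape(420,560,2)
  for k,g in dict(black=(.640,.090),white=(.657,-.028),red=(.638,.255),blue=(.644,-.185)).items():
    d=np.hypot(*(W-g).transpose(2,0,1)); grey=(h[...,1]<50)&(h[...,2]>70)&(h[...,2]<190)&(d<.034+.02)
    l,lab,st,_=cv2.connectedComponentsWithStats(grey.astype(np.uint8)); i=1+np.argmax(st[1:,4]); m=lab==i
    ct=max(cv2.findContours(m.astype(np.uint8),0,1)[0],key=len); P=onplane(cam,ct.reshape(-1,2),.004)
    f=circ(P,.030); print(n,k,f[0].round(4),round(f[1],4),"area mean",W[m].mean(0).round(4),m.sum())
for n,cam in (("top",c),("side",s)):
  h=hsv(cam); H=h[...,0]; box=np.zeros(H.shape,bool)
  if n=="top": box[215:270,245:300]=1
  else: box[165:225,225:262]=1
  for k,m in dict(blue=(H>95)&(H<130)&(h[...,1]>120)&(h[...,2]>60),red=((H<8)|(H>172))&(h[...,1]>130)&(h[...,2]>90)).items():
    m=m&box; v,u=np.nonzero(m); P=cloud(cam,m)
    z=.239 if k=="blue" else .195
    ct=cv2.convexHull(np.c_[u,v].astype(np.int32)).reshape(-1,2); Q=onplane(cam,ct,z)
    f=circ(Q,.0085 if k=="blue" else .0205); print(n,k,len(P),"hull",f[0].round(4),round(f[1],4),"cloud",np.median(P,0).round(4),P[:,2].max().round(3))
    T=P[P[:,2]>z-.006]; print("   topcloud",T.mean(0).round(4),T.min(0).round(3),T.max(0).round(3))
E
python3 p.py
```

```text
top black [0.642  0.0914] 0.0096 area mean [0.6416 0.0904] 501
top white [ 0.6615 -0.0376] 0.0056 area mean [ 0.6599 -0.0341] 403
top red [0.7061 0.2789] 0.0007 area mean [0.6779 0.2689] 5
top blue [ 0.645  -0.1809] 0.0015 area mean [ 0.6449 -0.1809] 532
side black [0.6355 0.0875] 0.0067 area mean [0.6304 0.0939] 447
side white [ 0.6589 -0.0322] 0.0022 area mean [ 0.6585 -0.0327] 300
side red [0.648  0.2349] 0.0072 area mean [0.6481 0.2391] 226
side blue [ 0.6456 -0.1818] 0.0027 area mean [ 0.6452 -0.1825] 407
top blue 49 hull [0.5261 0.0099] 0.002 cloud [0.527  0.0108 0.2385] 0.242
   topcloud [0.5275 0.01   0.2385] [0.522 0.004 0.236] [0.534 0.016 0.242]
top red 316 hull [0.5286 0.0147] 0.0005 cloud [0.5281 0.0172 0.1937] 0.232
   topcloud [0.5281 0.0153 0.1943] [ 0.51  -0.005  0.189] [0.549 0.034 0.232]
side blue 50 hull [0.5394 0.0159] 0.01 cloud [0.5285 0.0089 0.2366] 0.24
   topcloud [0.5267 0.0063 0.2374] [ 0.521 -0.001  0.233] [0.535 0.016 0.24 ]
side red 210 hull [0.5161 0.0011] 0.0087 cloud [0.5261 0.0069 0.1924] 0.205
   topcloud [0.5251 0.0067 0.1936] [ 0.509 -0.007  0.189] [0.549 0.034 0.205]
```

```bash
python3 -m jog '[[0,0,0,8.5],[0,0,0,17],[0,0,0,25.5],[0,0,0,34],[0,0,0,42.5],[0,0,0,51],[0,0,0,59.5],[0,0,0,68],[0,0,0,71.5],[0,0,0,71.5],[0,0,0,71.5]]' 1
```

```text
t: 2.4
ee_pos: [0.1982, 0.5928, 0.2313]
orientation: [[0.0, -0.002, 1.0], [0.0, 1.0, 0.002], [-1.0, 0.0, 0.0]]
contact_force: [-0.1, 0.5, -0.4]
finger_gap: 0.0855
```

```bash
python3 -m jog '[[-3,0,0,0],[-7,0,0,0],[-10,0,0,0],[-10,-4,2,0],[-10,-8,5,0],[-10,-12,7,0],[-10,-16,10,0],[-10,-20,12,0],[-10,-24,15,0],[-10,-28,17,0],[-10,-31,20,0],[-10,-31,20,0]]' 1 && python3 -m jog '[[0,-3,3,0],[0,-6,6,0],[0,-9,9,0],[0,-12,12,0],[0,-15,14,0],[0,-18,15,0],[0,-20,16,0],[0,-20,16,0],[0,-20,16,0]]'
python3 - <<'E'
from h import *
c=vision.camera("wrist"); print(np.round(c["extrinsics"],3).tolist(),c["vertical_fov"],c["dist_coeffs"])
cv2.imwrite("pics/wr1.png",c["color"][:,:,::-1])
E
```

```text
t: 3.6
ee_pos: [0.4027, 0.278, 0.332]
orientation: [[0.002, 0.005, 1.0], [0.0, 1.0, -0.005], [-1.0, 0.0, 0.002]]
contact_force: [-0.4, 0.9, 0.3]
finger_gap: 0.0856
t: 4.5
ee_pos: [0.5617, 0.0777, 0.3321]
orientation: [[0.002, 0.004, 1.0], [0.001, 1.0, -0.004], [-1.0, 0.001, 0.002]]
contact_force: [1.1, 0.4, -0.5]
finger_gap: 0.0854
[[1.0, -0.005, 0.001, -0.562], [-0.005, -0.961, 0.276, 0.013], [-0.001, -0.276, -0.961, 0.498], [0.0, 0.0, 0.0, 1.0]] 68.83542516109718 [-0.04252528  0.          0.          0.          0.        ]
```

View pics/wr1.png

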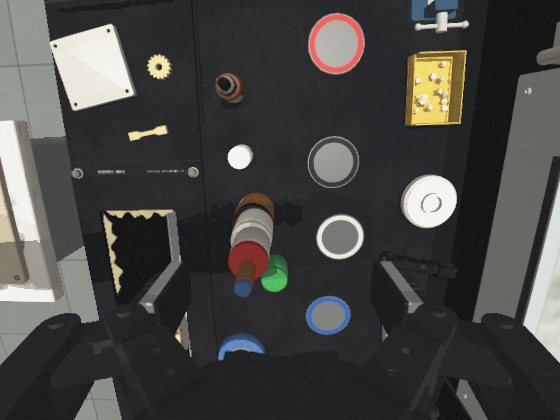

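The wrist view shows all four pads: red (336,43), black (333,161), white (340,237) and blue (328,315). The tower's vial cap is at (243,288). I'll flood-fill the inner discs in each camera to get pad centres.

```bash
cat > pads.py <<'E'
from h import *
seeds=dict(wrist=dict(red=(336,43),black=(333,161),white=(340,237),blue=(328,315)),top=dict(red=(165,194),black=(238,193),white=(292,186),blue=(358,192)),side=dict(white=(300,254),blue=(340,292),black=(266,233)))
for n,S in seeds.items():
  c=vision.camera(n); im=cv2.bilateralFilter(c["color"][:,:,::-1].copy(),5,30,3)
  for k,s in S.items():
    m=np.zeros((422,562),np.uint8); cv2.floodFill(im.copy(),m,s,255,(28,)*3,(28,)*3,4|cv2.FLOODFILL_FIXED_RANGE|cv2.FLOODFILL_MASK_ONLY|(1<<8))
    m=cv2.morphologyEx(m[1:-1,1:-1],cv2.MORPH_OPEN,np.ones((3,3))); ct=max(cv2.findContours(m,0,1)[0],key=len); P=onplane(c,ct.reshape(-1,2),.004)
    f=least_squares(lambda x:np.hypot(P[:,0]-x[0],P[:,1]-x[1])-x[2],[*P[:,:2].mean(0),.03],loss="soft_l1",f_scale=.001)
    t=models.tip_of(k+"_pad_top",n); t=[onplane(c,[x["location"][::-1]],.004)[0,:2].round(4).tolist() for x in t[:1]]
    print(n,k,f.x.round(4),"rms",np.sqrt(np.mean(f.fun**2)).round(4),"net",t)
  if n=="wrist":
    h=cv2.cvtColor(im,cv2.COLOR_BGR2HSV)
    m=(h[...,0]>95)&(h[...,0]<130)&(h[...,1]>100)&(h[...,2]>40); m[:270]=0; m[305:]=0; m[:,:225]=0; m[:,262:]=0
    P=cloud(c,m); T=P[P[:,2]>.232]; print("vial",len(P),len(T),T.mean(0),T.min(0),T.max(0))
E
python3 pads.py
```

```text
wrist red [0.6413 0.2554 0.0295] rms 0.0004 net [[0.64, 0.256]]
wrist black [0.6428 0.0895 0.0295] rms 0.0004 net [[0.6447, 0.0856]]
wrist white [ 0.6587 -0.0328  0.029 ] rms 0.0005 net [[0.6595, -0.0346]]
wrist blue [ 0.6454 -0.1827  0.0295] rms 0.0005 net [[0.6483, -0.1802]]
vial 253 247 [0.52867667 0.0099376  0.23764939] [0.52093477 0.0010668  0.23233285] [0.53590901 0.01610869 0.24001514]
top red [0.3144 0.8104 0.6503] rms 0.0702 net [[0.535, 0.0227]]
top black [0.531 0.083 0.017] rms 0.0054 net [[0.6435, 0.0931]]
top white [ 0.6584 -0.031   0.0285] rms 0.0006 net [[0.6555, -0.0331]]
top blue [ 0.6451 -0.181   0.0289] rms 0.0007 net [[0.6466, -0.1826]]
side white [ 0.6589 -0.0326  0.0268] rms 0.0011 net [[0.6589, -0.0369]]
side blue [ 0.6458 -0.1818  0.0286] rms 0.0007 net [[0.6499, -0.1821]]
side black [0.6422 0.0893 0.0278] rms 0.0012 net [[0.6472, 0.0884]]
```

```bash
python3 -m jog '[[0,-3.4,-1.7,0],[0,-6.8,-3.4,0],[0,-6.8,-3.4,0],[0,-6.8,-3.4,0],[3,-6.8,-3.4,0],[6,-6.8,-3.4,0],[9,-6.8,-3.4,0],[11,-6.8,-3.4,0],[12,-6.8,-3.4,0],[12.5,-6.8,-3.4,0],[12.5,-6.8,-3.4,0],[12.5,-6.8,-3.4,0]]' 0.2
python3 - <<'E'
from h import *
c=vision.camera("side"); cv2.imwrite("pics/s2.png",cv2.resize(c["color"][140:290,150:350,::-1],None,fx=2.5,fy=2.5))
E
```

```text
t: 6.45
ee_pos: [0.5283, 0.0097, 0.2081]
orientation: [[0.003, 0.005, 1.0], [0.001, 1.0, -0.005], [-1.0, 0.001, 0.003]]
contact_force: [0.3, 0.1, 0.3]
finger_gap: 0.0513
```

View pics/s2.png

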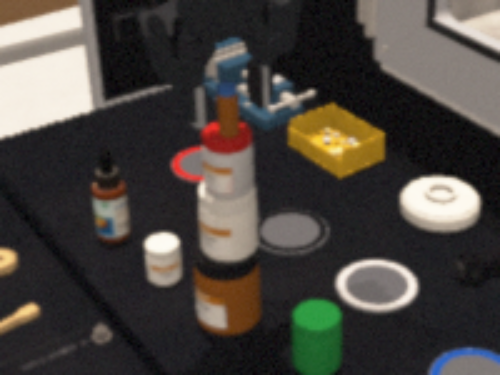

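The gripper straddles the vial, which is at (228,110) in the crop, and the tower is undisturbed. I'll close and lift.

```bash
python3 -m jog '[[0,0,0,0],[0,0,0,0],[0,0,0,0],[0,0,0,0],[0,0,0,0],[0,0,0,0],[0,0,0,0],[0,0,0,0],[0,0,0,0]]' -1 && python3 -m jog '[[-0.5,0,0,0],[-1.5,0,0,0],[-3,0,0,0],[-5,0,0,0],[-7,0,0,0],[-7,0,0,0],[-7,0,0,0]]'
```

```text
t: 7.4
ee_pos: [0.5287, 0.0096, 0.2088]
orientation: [[0.004, 0.005, 1.0], [0.001, 1.0, -0.005], [-1.0, 0.001, 0.004]]
contact_force: [-1.8, 0.3, 5.1]
finger_gap: 0.015
t: 8.1
ee_pos: [0.5285, 0.0096, 0.2791]
orientation: [[0.005, 0.005, 1.0], [0.001, 1.0, -0.005], [-1.0, 0.001, 0.005]]
contact_force: [0.7, 0.4, -0.8]
finger_gap: 0.0151
```

```bash
python3 -m jog '[[0,-2,1,0],[0,-5,3,0],[0,-8,5,0],[0,-11,7,0],[0,-14,9,0],[0,-17,11,0],[0,-19.2,11.7,0],[0,-19.2,11.7,0],[0,-19.2,11.7,0],[0,-19.2,11.7,0]]'
python3 - <<'E'
from h import *
for n in("side","wrist"):
  c=vision.camera(n)
  im=c["color"][:,:,::-1].copy(); cv2.imwrite(f"pics/{n}3.png",im)
  h=cv2.cvtColor(im,cv2.COLOR_BGR2HSV); m=(h[...,0]>95)&(h[...,0]<130)&(h[...,1]>100)&(h[...,2]>40)
  P=cloud(c,np.ones_like(m)); 
  Q=P[(np.hypot(P[:,0]-.6455,P[:,1]+.182)<.02)&(P[:,2]>.25)&(P[:,2]<.33)]; print(n,len(Q),Q.mean(0),Q.min(0),Q.max(0))
for t in("red_jar_center","white_jar_center","amber_jar_center","vial_center"):
  print(t,[(round(x["score"],2),np.round(x["box"])) for x in models.look_for(t,"side")][:3])
a=cv2.imread("pics/side3.png")[100:320,150:420]; b=cv2.imread("pics/wrist3.png")[100:420,120:440]
cv2.imwrite("pics/v3.png",np.hstack([cv2.resize(a,(490,400)),cv2.resize(b,(310,400))]))
E
```

```text
t: 9.1
ee_pos: [0.6445, -0.1817, 0.279]
orientation: [[0.004, 0.003, 1.0], [0.002, 1.0, -0.003], [-1.0, 0.002, 0.004]]
contact_force: [1.0, 0.6, 0.1]
finger_gap: 0.015
side 471 [ 0.64433984 -0.18926124  0.30066911] [ 0.62555444 -0.19662222  0.26435737] [ 0.66367739 -0.17127769  0.32998499]
wrist 5277 [ 0.64531921 -0.17670106  0.30580669] [ 0.62649363 -0.19386067  0.26445154] [ 0.66465824 -0.16828261  0.32998658]
red_jar_center [(0.64, array([267., 257., 288., 292.])), (0.59, array([232., 188., 251., 220.]))]
white_jar_center [(0.77, array([230., 216., 255., 245.])), (0.69, array([208., 233., 225., 252.]))]
amber_jar_center [(0.68, array([229., 239., 254., 274.]))]
vial_center []
```

View pics/v3.png

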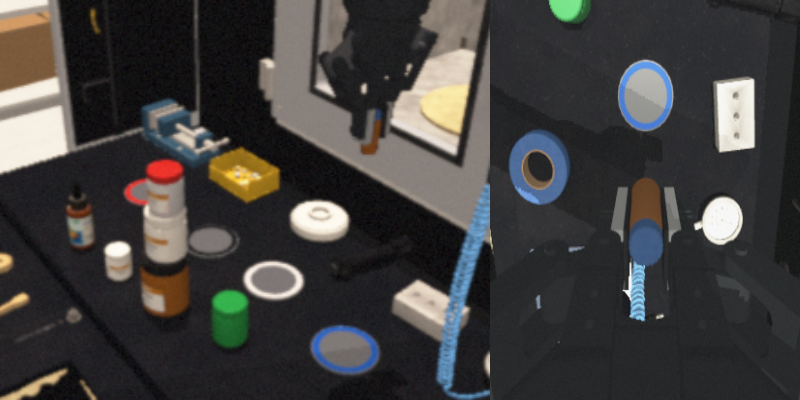

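The vial is held upright with its base at about z 0.265, over the blue pad. The rest of the tower is still intact. Descending.

```bash
python3 -m jog '[[3,0,0.1,0],[7,0,0.1,0],[11,0,0.1,0],[15,0,0.1,0],[18,0,0.1,0],[21,0,0.1,0],[23,0,0.1,0],[24.5,0,0.1,0],[25.3,0,0.1,0],[25.8,0,0.1,0],[26.1,0,0.1,0],[26.1,0,0.1,0]]' && python3 -m jog '[[0.05,0,0,0],[0.1,0,0,0],[0.1,0,0,0]]'
```

```text
t: 10.6
ee_pos: [0.6475, -0.182, 0.0193]
orientation: [[0.006, 0.004, 1.0], [0.001, 1.0, -0.004], [-1.0, 0.002, 0.006]]
contact_force: [0.7, -0.1, 0.4]
finger_gap: 0.0149
t: 10.9
ee_pos: [0.6479, -0.1821, 0.0189]
orientation: [[0.007, 0.004, 1.0], [0.001, 1.0, -0.004], [-1.0, 0.001, 0.007]]
contact_force: [0.4, -0.1, 2.2]
finger_gap: 0.0148
```

```bash
python3 -m jog '[[0,0,-0.1,0],[0,0,-0.1,0],[0,0,-0.1,0],[0,0,-0.1,0],[0,0,-0.1,0],[0,0,-0.1,0]]' 0.2 && python3 -m jog '[[-1,0,-0.1,0],[-3,0,-0.1,0],[-7,0,-0.1,0],[-11,0,-0.1,0],[-15,0,-0.1,0],[-19,0,-0.1,0],[-23,0,-0.1,0],[-26,0,-0.1,0],[-27,0,-0.1,0],[-27,0,-0.1,0]]' 1
python3 - <<'E'
from h import *
im=[]
for n in("wrist","side"):
  c=vision.camera(n); h=cv2.cvtColor(c["color"],cv2.COLOR_RGB2HSV)
  m=(h[...,0]>95)&(h[...,0]<130)&(h[...,1]>100)
  P=cloud(c,m); Q=P[(np.hypot(P[:,0]-.6455,P[:,1]+.182)<.03)&(P[:,2]>.036)]; print(n,len(Q),Q.mean(0).round(4),Q.min(0).round(3),Q.max(0).round(3))
# red jar
R=dict(white_jar=25,red_jar=21,amber_jar=29)
for k,r in R.items():
    for x in models.masks_of(k+"_center","side")[:3]:
        p=cloud(c,x["region"]); lo,hi=np.percentile(p[:,2],[3,97]); w=p[(p[:,2]>lo+.004)&(p[:,2]<hi-.004)]; f=circ(w,r/1000); print(k,round(x["score"],2),round(lo,3),round(hi,3),f[0].round(4),round(f[1],4))
c=vision.camera("top"); h=cv2.cvtColor(c["color"],cv2.COLOR_RGB2HSV)
m=((h[...,0]<8)|(h[...,0]>172))&(h[...,1]>130); m[:,:245]=0; m[:,300:]=0; m[:215]=0;m[270:]=0
ct=max(cv2.findContours(m.astype(np.uint8),0,1)[0],key=len); print("redtop",circ(onplane(c,ct.reshape(-1,2),.195),.0200)); print(cloud(c,m).mean(0))
E
```

```text
t: 11.5
ee_pos: [0.6469, -0.1821, 0.0189]
orientation: [[0.007, 0.004, 1.0], [0.001, 1.0, -0.004], [-1.0, 0.001, 0.007]]
contact_force: [-0.7, -0.1, 0.4]
finger_gap: 0.0515
t: 12.5
ee_pos: [0.6442, -0.1829, 0.2908]
orientation: [[0.01, 0.004, 1.0], [0.001, 1.0, -0.004], [-1.0, 0.001, 0.01]]
contact_force: [0.2, -0.8, -0.6]
finger_gap: 0.0855
wrist 117 [ 0.647  -0.1818  0.0836] [ 0.64  -0.19   0.043] [ 0.654 -0.173  0.366]
side 41 [ 0.6466 -0.1845  0.0473] [ 0.64  -0.192  0.041] [ 0.654 -0.177  0.05 ]
white_jar 0.65 0.007 0.093 [0.4987 0.2049] 0.004
white_jar 0.52 0.0 0.042 [0.5089 0.1091] 0.0018h.py:17: RuntimeWarning: Mean of empty slice.
  s=least_squares(f,p[:,:2].mean(0)+[.02,0],loss="soft_l1",f_scale=.002); return s.x,np.sqrt(np.mean(np.minimum(abs(f(s.x)),.01)**2))
  ret = um.true_divide(
Traceback (most recent call last):
  File "h.py", line 17, in circ
    s=least_squares(f,p[:,:2].mean(0)+[.02,0],loss="soft_l1",f_scale=.002); return s.x,np.sqrt(np.mean(np.minimum(abs(f(s.x)),.01)**2))
ValueError: Initial guess is outside of provided bounds
```

```bash
cat > tower.py <<'E'
from h import *
import sys
g=np.array([.526,.013])
C=[vision.camera(n) for n in ("side","top","wrist")]
for k,r,a,b,zt in (("red",.021,.146,.178,.195),("white",.025,.083,.118,.140),("amber",.029,.008,.05,.078)):
  for n,c in zip(("side","top","wrist"),C):
    P=cloud(c,c["range_z"]>0); P=P[np.hypot(*(P[:,:2]-g).T)<.045]; w=P[(P[:,2]>a)&(P[:,2]<b)]; T=P[(P[:,2]>zt-.003)&(P[:,2]<zt+.004)]
    print(k,n,len(w),len(w)>30 and [x.round(4) for x in circ(w,r)],"top",len(T),len(T)>5 and ((T.min(0)+T.max(0))[:2]/2).round(4), P[:,2].max().round(3) if len(P) else "")
E
python3 tower.py
```

```text
red side 272 [array([0.5294, 0.0132]), np.float64(0.0009)] top 158 [0.5293 0.0129] 0.196
red top 18 False top 326 [0.529  0.0144] 0.2
red wrist 0 False top 0 False 0.14
white side 306 [array([0.5273, 0.0136]), np.float64(0.0011)] top 93 [0.5255 0.0094] 0.196
white top 20 False top 77 [0.517  0.0147] 0.2
white wrist 595 [array([ 0.5452, -0.0293]), np.float64(0.0042)] top 25 [ 0.5254 -0.0098] 0.14
amber side 376 [array([0.5231, 0.0139]), np.float64(0.001)] top 113 [0.5216 0.01  ] 0.196
amber top 12 False top 83 [0.5118 0.0158] 0.2
amber wrist 628 [array([ 0.5586, -0.0237]), np.float64(0.0061)] top 252 [ 0.5232 -0.0011] 0.14
```

```bash
python3 -m jog '[[0,3,-2,0],[0,7,-4,0],[0,11,-6,0],[0,15,-9,0],[0,18,-11,0],[0,19.6,-11.5,0],[0,19.6,-11.5,0],[0,19.6,-11.5,0],[2,19.6,-11.5,0],[4,19.6,-11.5,0],[4,19.6,-11.5,0]]' 1
```

```text
t: 13.9
ee_pos: [0.5285, 0.0126, 0.2448]
orientation: [[0.001, 0.006, 1.0], [-0.0, 1.0, -0.006], [-1.0, -0.0, 0.001]]
contact_force: [0.4, -0.3, 0.1]
finger_gap: 0.0853
```

```bash
python3 -m jog '[[2,0.1,0,0],[4.5,0.1,0,0],[6.5,0.1,0,0],[8,0.1,0,0],[9,0.1,0,0],[9.4,0.1,0,0],[9.4,0.1,0,0]]' 1 && python3 -m jog '[[0,0,0,0],[0,0,0,0],[0,0,0,0],[0,0,0,0],[0,0,0,0],[0,0,0,0],[0,0,0,0],[0,0,0,0]]' -1
```

```text
t: 14.6
ee_pos: [0.5288, 0.0131, 0.1511]
orientation: [[0.001, 0.007, 1.0], [-0.001, 1.0, -0.007], [-1.0, -0.001, 0.001]]
contact_force: [0.1, 0.1, 0.1]
finger_gap: 0.0854
t: 15.4
ee_pos: [0.5292, 0.0132, 0.1518]
orientation: [[0.002, 0.007, 1.0], [-0.0, 1.0, -0.007], [-1.0, -0.0, 0.002]]
contact_force: [-1.4, -0.2, 6.4]
finger_gap: 0.0407
```

```bash
python3 -m jog '[[-0.5,0,0,0],[-1.5,0,0,0],[-3,0,0,0],[-5,0,0,0],[-7,0,0,0],[-9,0,0,0],[-10,0,0,0],[-10,0,0,0]]' && python3 tower.py | grep side && python3 -m jog '[[0,3,1,0],[0,6,3,0],[0,9,4,0],[0,12,6,0],[0,15,7,0],[0,18,9,0],[0,21,10,0],[0,23.3,11,0],[0,24.2,11.2,0],[0,24.2,11.2,0],[0,24.2,11.2,0]]'
python3 - <<'E'
from h import *
c=vision.camera("side"); cv2.imwrite("pics/s4.png",cv2.resize(c["color"][60:310,150:390,::-1],None,fx=2,fy=2))
P=cloud(c,c["range_z"]>0); P=P[(np.hypot(P[:,0]-.6413,P[:,1]-.2554)<.04)&(P[:,2]>.2)]; h,e=np.histogram(P[:,2],np.arange(.22,.32,.005)); print(h,P[:,2].min()); w=P[(P[:,2]>.242)&(P[:,2]<.258)]; print(len(w),circ(w,.021))
E
```

```text
t: 16.2
ee_pos: [0.5296, 0.0132, 0.2533]
orientation: [[0.005, 0.007, 1.0], [0.001, 1.0, -0.007], [-1.0, 0.001, 0.004]]
contact_force: [0.8, 0.3, -1.5]
finger_gap: 0.0405
red side 0 False top 0 False 0.548
white side 310 [array([0.5272, 0.0134]), np.float64(0.001)] top 229 [0.5265 0.0132] 0.548
amber side 369 [array([0.5232, 0.0138]), np.float64(0.001)] top 112 [0.5222 0.0107] 0.548
t: 17.45
ee_pos: [0.642, 0.2529, 0.2506]
orientation: [[0.0, 0.008, 1.0], [-0.002, 1.0, -0.008], [-1.0, -0.002, 0.0]]
contact_force: [0.8, -0.0, -1.3]
finger_gap: 0.0406
[ 0  0  0  7 31 34 35 46 53 54 55 54 51 54 88 31 45 39 34] 0.23772236004841246
116 (array([0.64171023, 0.25301966]), np.float64(0.002654132682399209))
```

View pics/s4.png

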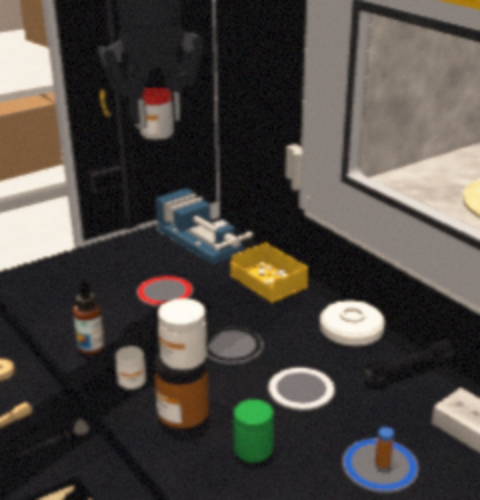

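The vial stands on the blue pad and the red jar is held upright. The white and amber jars are undisturbed. I'll lower the red jar.

```bash
python3 -m jog '[[3,0.2,0,0],[7,0.2,0,0],[11,0.2,0,0],[14,0.2,0,0],[17,0.2,0,0],[19.5,0.2,0,0],[21.5,0.2,0,0],[22.5,0.2,0,0],[22.9,0.2,0,0],[23.2,0.2,0,0],[23.3,0.2,0,0],[23.3,0.2,0,0]]'
```

```text
t: 18.7
ee_pos: [0.6427, 0.2544, 0.0188]
orientation: [[0.002, 0.009, 1.0], [-0.001, 1.0, -0.009], [-1.0, -0.001, 0.002]]
contact_force: [0.2, -0.1, -1.4]
finger_gap: 0.0407
```

```bash
python3 -m jog '[[0.1,0,-0.1,0],[0.2,0,-0.1,0],[0.25,0,-0.1,0],[0.25,0,-0.1,0]]'
```

```text
t: 19.1
ee_pos: [0.6418, 0.2546, 0.0167]
orientation: [[0.002, 0.009, 1.0], [-0.0, 1.0, -0.009], [-1.0, -0.0, 0.002]]
contact_force: [-1.6, -0.2, 3.4]
finger_gap: 0.0405
```

```bash
python3 -m jog '[[0,0,0,0],[0,0,0,0],[0,0,0,0],[0,0,0,0],[0,0,0,0]]' 0.6 && python3 -m jog '[[-1,0,0,0],[-3,0,0,0],[-6,0,0,0],[-10,0,0,0],[-14,0,0,0],[-18,0,0,0],[-21,0,0,0],[-23,0,0,0],[-23,0,0,0]]' 1 && python3 -m jog '[[0,-3,-1,0],[0,-7,-3,0],[0,-11,-5,0],[0,-15,-7,0],[0,-19,-9,0],[0,-22,-10.5,0],[0,-24,-11.4,0],[0,-24.1,-11.5,0],[0,-24.1,-11.5,0],[0,-24.1,-11.5,0]]' 1
```

```text
t: 19.6
ee_pos: [0.6418, 0.2545, 0.0166]
orientation: [[0.002, 0.009, 1.0], [-0.0, 1.0, -0.009], [-1.0, -0.0, 0.002]]
contact_force: [-0.1, 0.8, 0.1]
finger_gap: 0.0682
t: 20.5
ee_pos: [0.6427, 0.2546, 0.2511]
orientation: [[0.007, 0.009, 1.0], [0.002, 1.0, -0.009], [-1.0, 0.002, 0.007]]
contact_force: [1.0, 0.5, 0.4]
finger_gap: 0.0852
t: 21.5
ee_pos: [0.5259, 0.0162, 0.2495]
orientation: [[0.007, 0.007, 1.0], [0.002, 1.0, -0.007], [-1.0, 0.002, 0.007]]
contact_force: [0.6, 0.5, 0.2]
finger_gap: 0.0857
```

```bash
python3 -m jog '[[2,-0.3,0,0],[5,-0.3,0,0],[8,-0.3,0,0],[11,-0.3,0,0],[13,-0.3,0,0],[14.5,-0.3,0,0],[15.5,-0.3,0,0],[16,-0.3,0,0],[16.1,-0.3,0,0],[16.1,-0.3,0,0]]' 1 && python3 -m jog '[[0,0,0,0],[0,0,0,0],[0,0,0,0],[0,0,0,0],[0,0,0,0],[0,0,0,0],[0,0,0,0],[0,0,0,0]]' -1
```

```text
t: 22.5
ee_pos: [0.5275, 0.0137, 0.089]
orientation: [[0.008, 0.006, 1.0], [0.002, 1.0, -0.006], [-1.0, 0.002, 0.008]]
contact_force: [0.1, -0.0, 0.6]
finger_gap: 0.0857
t: 23.3
ee_pos: [0.5276, 0.0138, 0.0897]
orientation: [[0.008, 0.007, 1.0], [0.003, 1.0, -0.007], [-1.0, 0.003, 0.008]]
contact_force: [-3.0, 1.0, 5.8]
finger_gap: 0.0482
```

```bash
python3 -m jog '[[-0.5,0,0,0],[-1.5,0,0,0],[-3,0,0,0],[-5,0,0,0],[-6,0,0,0],[-6,0,0,0]]' && python3 tower.py | grep "side" && python3 -m jog '[[0,-0.5,1.5,0],[0,-1.2,4,0],[0,-2.3,7,0],[0,-3.5,10,0],[0,-4.3,12.3,0],[0,-4.6,13.1,0],[0,-4.6,13.1,0],[0,-4.6,13.1,0]]' && python3 -c "
from h import *
c=vision.camera('side')
P=cloud(c,c['range_z']>0); P=P[(np.hypot(P[:,0]-.6587,P[:,1]+.0325)<.045)&(P[:,2]>.1)]; h,e=np.histogram(P[:,2],np.arange(.12,.22,.005)); print(h,P[:,2].min()); w=P[(P[:,2]<.155)]; print(len(w),circ(w,.025))
"
```

```text
t: 23.9
ee_pos: [0.528, 0.0137, 0.1513]
orientation: [[0.011, 0.007, 1.0], [0.004, 1.0, -0.007], [-1.0, 0.004, 0.011]]
contact_force: [0.7, -0.1, -2.5]
finger_gap: 0.0491
red side 373 [array([0.526 , 0.0092]), np.float64(0.005)] top 94 [ 0.5259 -0.0013] 0.457
white side 0 False top 24 [ 0.522  -0.0018] 0.457
amber side 376 [array([0.5233, 0.0139]), np.float64(0.0009)] top 316 [0.5225 0.0132] 0.457
t: 24.85
ee_pos: [0.6565, -0.0329, 0.1491]
orientation: [[0.006, 0.007, 1.0], [0.003, 1.0, -0.007], [-1.0, 0.003, 0.006]]
contact_force: [-0.2, -1.2, -1.8]
finger_gap: 0.0487
[  0   0   0   9  41  38  43  46  51  67  63  66  71  56  53 184  65  46
  29] 0.13658787393413876
131 (array([ 0.65689507, -0.03334594]), np.float64(0.001446540323260759))
```

```bash
python3 -m jog '[[2,0,0.1,0],[5,0,0.1,0],[8,0,0.1,0],[10,0,0.1,0],[11.5,0,0.1,0],[12.4,0,0.1,0],[12.8,0,0.1,0],[13,0,0.1,0],[13,0,0.1,0]]' && python3 -m jog '[[0.1,0,0,0],[0.2,0,0,0],[0.25,0,0,0],[0.25,0,0,0]]'
```

```text
t: 25.8
ee_pos: [0.6587, -0.0322, 0.0201]
orientation: [[0.007, 0.006, 1.0], [0.003, 1.0, -0.006], [-1.0, 0.003, 0.007]]
contact_force: [-0.1, -0.2, -1.7]
finger_gap: 0.0489
t: 26.2
ee_pos: [0.6587, -0.0322, 0.0176]
orientation: [[0.007, 0.006, 1.0], [0.003, 1.0, -0.006], [-1.0, 0.003, 0.007]]
contact_force: [0.5, 0.3, -1.9]
finger_gap: 0.049
```

```bash
python3 -m jog '[[0.05,0,0,0],[0.1,0,0,0],[0.15,0,0,0],[0.15,0,0,0]]'
```

```text
t: 26.6
ee_pos: [0.6587, -0.0322, 0.0163]
orientation: [[0.007, 0.006, 1.0], [0.003, 1.0, -0.006], [-1.0, 0.003, 0.007]]
contact_force: [-0.9, -0.2, 0.9]
finger_gap: 0.0488
```

```bash
python3 -m jog '[[0,0,0,0],[0,0,0,0],[0,0,0,0],[0,0,0,0],[0,0,0,0]]' 0.8 && python3 -m jog '[[-1,0,0,0],[-3,0,0,0],[-6,0,0,0],[-10,0,0,0],[-14,0,0,0],[-16,0,0,0],[-16,0,0,0]]' 1 && python3 -m jog '[[0,1,-3,0],[0,2,-6,0],[0,3,-9,0],[0,4.2,-12,0],[0,4.6,-13.5,0],[0,4.6,-13.5,0],[0,4.6,-13.5,0]]' 1
```

```text
t: 27.1
ee_pos: [0.6588, -0.0322, 0.0163]
orientation: [[0.007, 0.006, 1.0], [0.003, 1.0, -0.006], [-1.0, 0.003, 0.007]]
contact_force: [-0.7, -0.3, -0.4]
finger_gap: 0.0766
t: 27.8
ee_pos: [0.6593, -0.0333, 0.1809]
orientation: [[0.014, 0.006, 1.0], [0.004, 1.0, -0.007], [-1.0, 0.004, 0.014]]
contact_force: [0.4, 0.1, -0.5]
finger_gap: 0.0854
t: 28.5
ee_pos: [0.5249, 0.0137, 0.1794]
orientation: [[0.014, 0.006, 1.0], [0.004, 1.0, -0.006], [-1.0, 0.004, 0.014]]
contact_force: [0.7, -0.3, 0.0]
finger_gap: 0.0852
```

```bash
python3 -m jog '[[2,0,-0.4,0],[5,0,-0.4,0],[8,0,-0.4,0],[11,0,-0.4,0],[13,0,-0.4,0],[14.3,0,-0.4,0],[15,0,-0.4,0],[15,0,-0.4,0]]' 1 && python3 -m jog '[[0,0,0,0],[0,0,0,0],[0,0,0,0],[0,0,0,0],[0,0,0,0],[0,0,0,0],[0,0,0,0]]' -1
```

```text
t: 29.3
ee_pos: [0.5232, 0.0139, 0.0289]
orientation: [[0.013, 0.006, 1.0], [0.004, 1.0, -0.007], [-1.0, 0.004, 0.013]]
contact_force: [-0.2, -0.1, 0.3]
finger_gap: 0.0856
t: 30.0
ee_pos: [0.5238, 0.014, 0.0302]
orientation: [[0.015, 0.007, 1.0], [0.004, 1.0, -0.007], [-1.0, 0.004, 0.015]]
contact_force: [-2.1, -1.3, 8.8]
finger_gap: 0.0565
```

```bash
python3 -m jog '[[-0.5,0,0,0],[-1.5,0,0,0],[-3,0,0,0],[-5,0,0,0],[-7,0,0,0],[-8,0,0,0],[-8,0,0,0]]' && python3 -m jog '[[0,1,1.5,0],[0,2.5,4,0],[0,4.5,7,0],[0,6,9.5,0],[0,7.2,11.4,0],[0,7.6,11.9,0],[0,7.6,11.9,0],[0,7.6,11.9,0]]'; python3 -c "
from h import *
c=vision.camera('side')
P=cloud(c,c['range_z']>0); P=P[(np.hypot(P[:,0]-.6425,P[:,1]-.0895)<.045)&(P[:,2]>.04)]; h,e=np.histogram(P[:,2],np.arange(.06,.18,.005)); print(h,P[:,2].min()); w=P[(P[:,2]<.11)]; print(len(w),circ(w,.029))
"
```

```text
t: 30.7
ee_pos: [0.5236, 0.0139, 0.112]
orientation: [[0.018, 0.006, 1.0], [0.006, 1.0, -0.006], [-1.0, 0.006, 0.018]]
contact_force: [0.0, -1.2, -3.7]
finger_gap: 0.0565
t: 31.5
ee_pos: [0.6422, 0.0881, 0.1138]
orientation: [[0.016, 0.007, 1.0], [0.005, 1.0, -0.007], [-1.0, 0.005, 0.016]]
contact_force: [0.8, -0.9, -3.3]
finger_gap: 0.0566
[  0   0   0   0   4  27  41  43  39  44  43  36  46  58  56  60  73  51
  61  58 181  45  40] 0.08365448122548709
198 (array([0.6431992 , 0.08815841]), np.float64(0.0011908801183134813))
```

```bash
python3 -m jog '[[1.5,0.1,-0.1,0],[3.5,0.1,-0.1,0],[5.5,0.1,-0.1,0],[6.8,0.1,-0.1,0],[7.4,0.1,-0.1,0],[7.6,0.1,-0.1,0],[7.7,0.1,-0.1,0],[7.7,0.1,-0.1,0]]' && python3 -m jog '[[0.1,0,0,0],[0.2,0,0,0],[0.25,0,0,0],[0.25,0,0,0]]'
```

```text
t: 32.35
ee_pos: [0.6429, 0.0895, 0.0378]
orientation: [[0.018, 0.008, 1.0], [0.006, 1.0, -0.008], [-1.0, 0.006, 0.018]]
contact_force: [0.9, 0.3, -3.9]
finger_gap: 0.0565
t: 32.75
ee_pos: [0.643, 0.0894, 0.0353]
orientation: [[0.018, 0.008, 1.0], [0.006, 1.0, -0.008], [-1.0, 0.006, 0.018]]
contact_force: [-0.6, -1.3, -3.5]
finger_gap: 0.0568
```

```bash
python3 -m jog '[[0.05,0,0,0],[0.1,0,0,0],[0.15,0,0,0],[0.15,0,0,0]]'
```

```text
t: 33.15
ee_pos: [0.643, 0.0895, 0.0344]
orientation: [[0.018, 0.008, 1.0], [0.006, 1.0, -0.008], [-1.0, 0.006, 0.018]]
contact_force: [-3.0, -0.1, 3.4]
finger_gap: 0.0564
```

Contact reached. I'll release, rise, move clear and check.

```bash
python3 -m jog '[[0,0,0,0],[0,0,0,0],[0,0,0,0],[0,0,0,0],[0,0,0,0],[0,0,0,0]]' 1 && python3 -m jog '[[-1,0,0,0],[-3,0,0,0],[-6,0,0,0],[-10,0,0,0],[-14,0,0,0],[-18,0,0,0],[-22,0,0,0],[-25,0,0,0],[-25,0,0,0]]' 1 && python3 -m jog '[[0,0,-4,0],[0,0,-8,0],[0,0,-12,0],[0,0,-16,0],[0,0,-17,0],[0,0,-17,0]]'
python3 - <<'E'
from h import *
T=dict(amber=(.6425,.0895,.029,.078),white=(.6587,-.0325,.025,.062),red=(.6413,.2554,.021,.055),vial=(.6455,-.182,.0085,.044),dropper=(.4944,.1955,.0165,.102),tape=(.4887,-.2633,.0425,.019))
for n in("side","top"):
  c=vision.camera(n); cv2.imwrite(f"pics/{n}9.png",c["color"][:,:,::-1]); A=cloud(c,c["range_z"]>0)
  for k,(x,y,r,h) in T.items():
    b=0 if k in("dropper","tape") else .004
    P=A[np.hypot(A[:,0]-x,A[:,1]-y)<r+.02]; w=P[(P[:,2]>b+.006)&(P[:,2]<b+.7*h)]; t=P[(P[:,2]>b+h-.004)&(P[:,2]<b+h+.006)]
    lo=w[w[:,2]<b+.35*h]; hi=w[w[:,2]>b+.4*h]
    print(n,k,"fit",len(w)>20 and [v.round(4) for v in circ(w,r)],"lo/hi",len(lo)>12 and len(hi)>12 and (circ(lo,r)[0].round(4),circ(hi,r)[0].round(4)),"top",len(t)>4 and ((t.min(0)+t.max(0))/2).round(4))
a=cv2.imread("pics/side9.png")[150:390,150:400]; b=cv2.imread("pics/top9.png")[150:300,140:440]
cv2.imwrite("pics/f9.png",np.hstack([cv2.resize(a,(375,360)),cv2.copyMakeBorder(cv2.resize(b,(420,210)),0,150,0,0,0)]))
E
```

```text
t: 33.75
ee_pos: [0.6431, 0.0895, 0.0343]
orientation: [[0.018, 0.008, 1.0], [0.006, 1.0, -0.008], [-1.0, 0.006, 0.018]]
contact_force: [0.1, -0.7, 0.6]
finger_gap: 0.0852
t: 34.65
ee_pos: [0.6402, 0.0875, 0.29]
orientation: [[0.025, 0.008, 1.0], [0.008, 1.0, -0.008], [-1.0, 0.008, 0.025]]
contact_force: [-0.1, -0.2, 0.1]
finger_gap: 0.0855
t: 35.25
ee_pos: [0.4694, 0.0892, 0.2861]
orientation: [[0.025, 0.007, 1.0], [0.01, 1.0, -0.007], [-1.0, 0.011, 0.025]]
contact_force: [1.3, -0.1, 0.8]
finger_gap: 0.0855
side amber fit [array([0.6439, 0.0895]), np.float64(0.0013)] lo/hi (array([0.6439, 0.0892]), array([0.6439, 0.0896])) top [0.6432 0.0875 0.0811]
side white fit [array([ 0.6591, -0.0327]), np.float64(0.0011)] lo/hi (array([ 0.6591, -0.0325]), array([ 0.6592, -0.0328])) top [ 0.6586 -0.0338  0.0652]
side red fit [array([0.6427, 0.2542]), np.float64(0.0015)] lo/hi (array([0.6429, 0.2542]), array([0.6427, 0.2541])) top [0.6438 0.2517 0.0585]
side vial fit [array([ 0.6489, -0.1834]), np.float64(0.0009)] lo/hi (array([ 0.6489, -0.1835]), array([ 0.649 , -0.1833])) top [ 0.6481 -0.1838 
[... 204 characters left out ...]
at64(0.0058)] lo/hi False top [ 0.4889 -0.2625  0.019 ]
top amber fit [array([0.6425, 0.0907]), np.float64(0.0003)] lo/hi (array([0.6424, 0.0907]), array([0.6426, 0.0907])) top [0.6427 0.0906 0.0826]
top white fit [array([ 0.6579, -0.0315]), np.float64(0.0007)] lo/hi (array([ 0.6577, -0.0315]), array([ 0.658 , -0.0315])) top [ 0.6581 -0.0315  0.0663]
top red fit [array([0.641 , 0.2562]), np.float64(0.002)] lo/hi (array([0.6405, 0.2574]), array([0.6413, 0.2552])) top [0.642  0.2549 0.0596]
top vial fit False lo/hi False top [ 0.6479 -0.1806  0.0484]
top dropper fit False lo/hi False top False
top tape fit [array([ 0.4993, -0.2491]), np.float64(0.008)] lo/hi False top [ 0.4884 -0.2616  0.0196]
```

View pics/f9.png

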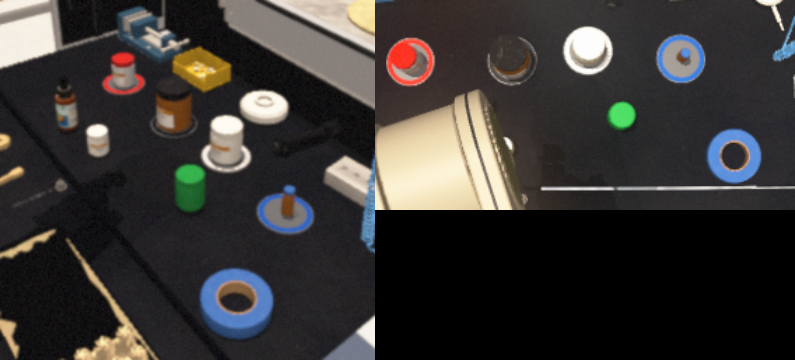

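The picture shows each container upright and centred on its own pad, with the bystanders unmoved. I'll hand the job in.

```bash
python3 -c "
from workcell import workorder; print(workorder.finish_job())"
```

```text
the job is handed in; nothing more can be done
None
```

I took the tower apart from the top down: vial to blue, red-lidded jar to red, white jar to white, amber jar to black. I lowered each one until the wrist force showed contact, then let go. The job was handed in at about 35 s of the 104 s allowed, with the gripper open and clear of everything.

- **Placing:** the final side and top camera fits put the three jars within about 2 mm of their pad centres. The vial is about 2–4 mm off, against the 12 mm allowed. All four stand upright, with their tops at the expected heights to within 1 mm.
- **Bystanders:** the tape and dropper bottle measured within about 1 mm of where they started. The green and small white look-alikes were left alone.
- **Failed or disagreeing checks:**
  - In the last top view the arm hid the dropper bottle, so it was confirmed only from the side camera.
  - The top-camera wall fit of the tape was poor (8 mm rms), but the tape's top-face position agreed with the side camera.
  - Earlier, the top-view pad fits failed for red and black; I used the wrist-camera fits instead, and the side camera agreed for black.
  - The tool's tilt drifted to about 0.025 rad by the end, which was harmless.

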